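Count out two casting ingots under the lamp

TASK

Switch the lamp on by pulling its red knob fully out, then tip exactly two ingots from the blue cup into the blue dish on the scale, keeping the other two in the cup and never touching the ingots with the fingers. With the lamp still on, stand the cup upright back on the purple pad and let go of it; then push the knob fully home. Do not knock over or shift the other things on the table.

Things in the scene. Friction and masses are not known exactly. Their poses are not given: they have to be found in the camera images.
- cup: Blue tipping cup, about 140 g, open at the top and at its mouth. Origin: centre of the underside; own z up, mouth faces own -x, own y across. Two flat upright side walls, 24.5 mm apart over their outsides, run from x = -45 to +66 mm and z = 4 to 55 mm: grip across them. Foot plate 75 x 48 x 4 mm, x = -26 to +50 mm. It starts level on the pad with four ingots in single file, kept while it is level.
- cup_grip (a point): Between the side walls, a good place to hold the cup: at cup x = 12, y = 0, z = 34 mm; axes as the cup's. The walls are 4 mm thick; the ingots inside lie below z = 40 mm.
- cup_floor (a point): Lowest point of the white trough floor, 9 mm above the cup's underside, x = 0. The floor, 16.5 mm wide, is an arc of 80 mm radius that rises to the mouth (slope 34 deg there) and to a closed back wall. Tipping mouth-down, friction (it differs from run to run) sets the angles: ingot 1 leaves at 20 to 35 deg, ingot 2 up to 6 deg later, ingot 3 about 8 to 12 deg after ingot 2.
- cup_lip (a point): Middle of the floor's edge at the cup's mouth, where ingots drop off; 45 mm towards own -x from the cup's origin and 23 mm above its underside; axes as the cup's.
- ingot1: Polished steel-grey alloy ingot with round ends, 14 mm thick, 24 mm long, 25 g; origin at its centre, axes without meaning. Number 1 in the file counted from the cup's mouth (1 is nearest the mouth and leaves first).
- ingot2: Polished steel-grey alloy ingot with round ends, 14 mm thick, 24 mm long, 25 g; origin at its centre, axes without meaning. Number 2 in the file counted from the cup's mouth (1 is nearest the mouth and leaves first).
- ingot3: Polished steel-grey alloy ingot with round ends, 14 mm thick, 24 mm long, 25 g; origin at its centre, axes without meaning. Number 3 in the file counted from the cup's mouth (1 is nearest the mouth and leaves first).
- ingot4: Polished steel-grey alloy ingot with round ends, 14 mm thick, 24 mm long, 25 g; origin at its centre, axes without meaning. Number 4 in the file counted from the cup's mouth (1 is nearest the mouth and leaves first).
- scale: White table scale, 150 x 130 mm, top 30 mm high, with a blue ceramic dish fixed on its middle. Origin: centre of the underside, on the table. It cannot be shifted.
- dish (a point): Centre of the inner floor of the blue dish, 38 mm above the table. The dish is 74 mm wide inside at the floor and 90 mm inside at the rim; wall 3 mm; the rim is 58 mm above the table.
- pad: Purple pad, 170 (own x) x 140 (own y) x 1.5 mm, fixed flat on the table; origin: centre of the underside. The cup stands on it.
- lamp: Grey lamp console, 110 x 100 mm, fixed; origin: centre of the underside. Its aluminium panel slopes: the panel's normal leans 35 deg from vertical towards own -x. A steel neck of 12 mm rises behind it at own x = 45 to 75 mm and carries a round white lamp head, 100 mm across, centred at own x = 65 mm, from 290 to 308 mm above the table.
- knob (a joint): Push-pull lamp switch: 0 = pushed fully home (off), 0.014 = pulled fully out (on), in m; hard stops at both ends. About 4 N of friction: it stays where it is left.
- knob_head (a point): Centre of the red knob head, a cylinder 22 mm across and 22 mm long; it moves with the knob. Own z is the knob's axis and points out of the panel (the pull direction, 35 deg from vertical). When home the head's underside is 10 mm and its centre 21 mm off the panel.
- amber: Bystander: small amber glass jar with black cap, 38 mm across, 66 mm tall, standing on a corner of the purple pad. Origin: centre of its underside.
- dropper: Bystander: white plastic bottle, 42 mm across, 75 mm tall. Origin: centre of its underside.
- tin: Bystander: round aluminium tin, 48 mm across, 40 mm tall. Origin: centre of its underside.
- mixcup: Bystander: small black rubber mixing cup, 48 mm across, 42 mm tall. Origin: centre of its underside.
- model: Bystander: round plaster base with a row of teeth, 68 mm across, 27 mm tall. Origin: centre of its underside.
- shades: Bystander: grey tooth-shade holder, 60 x 170 x 15 mm, lying flat. Origin: centre of its underside.
- torch: Bystander: black pocket torch burner, 38 mm across, 131 mm tall. Origin: centre of its underside.
- spatula: Bystander: spatula, 170 mm long, lying flat. Origin: centre of its underside.
Not all that is in view belongs to the job. There is more than one size of the pad; the job needs the smaller.

How it is judged:
On the way, in this order (a step that is already met when the one before it is completed fails the run):
1. the lamp knob is pulled out (more than 11 of its 14 mm) (value of joint knob above 0.011 m), for 0.1 s.
2. with the lamp on, ingots 1 and 2 lie in the dish and 3 and 4 are still in the cup (value of joint knob above 0.011 m and horizontal distance between each of ingot1, ingot2 and dish below 0.042 m and z of ingot1 in the frame of dish between -0.002 and 0.026 m and z of ingot2 in the frame of dish between -0.002 and 0.026 m and x of ingot3 in the frame of cup between -0.046 and 0.07 m and y of ingot3 in the frame of cup between -0.012 and 0.012 m and z of ingot3 in the frame of cup between 0.008 and 0.058 m and x of ingot4 in the frame of cup between -0.046 and 0.07 m and y of ingot4 in the frame of cup between -0.012 and 0.012 m and z of ingot4 in the frame of cup between 0.008 and 0.058 m), for 0.2 s.
3. with the lamp still on, the cup stands upright on the pad, released, the count unchanged (all of step 2 and x of cup in the frame of pad between -0.075 and 0.065 m and y of cup in the frame of pad between -0.06 and 0.06 m and z of cup in the frame of pad below 0.006 m and angle between cup's own z axis and vertical below 0.1 rad and linear speed of cup below 0.02 m/s and contact force between the fingers and cup below 0.05 N), for 0.2 s.
At the end, for the whole second after the job is handed in: Knob home within 3 mm; ingots 1 and 2 in the dish (within 42 mm of its middle), 3 and 4 in the cup; cup released, upright within 0.1 rad on the pad, its origin within 65 mm (75 mm towards own -x) of the pad's middle along its length and 60 mm across; all at rest (value of joint knob below 0.003 m and horizontal distance between each of ingot1, ingot2 and dish below 0.042 m and z of ingot1 in the frame of dish between -0.002 and 0.026 m and z of ingot2 in the frame of dish between -0.002 and 0.026 m and x of ingot3 in the frame of cup between -0.046 and 0.07 m and y of ingot3 in the frame of cup between -0.012 and 0.012 m and z of ingot3 in the frame of cup between 0.008 and 0.058 m and x of ingot4 in the frame of cup between -0.046 and 0.07 m and y of ingot4 in the frame of cup between -0.012 and 0.012 m and z of ingot4 in the frame of cup between 0.008 and 0.058 m and x of cup in the frame of pad between -0.075 and 0.065 m and y of cup in the frame of pad between -0.06 and 0.06 m and z of cup in the frame of pad below 0.006 m and angle between cup's own z axis and vertical below 0.1 rad and linear speed of each of cup, ingot1, ingot2, ingot3, ingot4 below 0.02 m/s and contact force between the fingers and cup below 0.05 N); the robot touches nothing.
It fails at once if the fingers touch an ingot (contact force between the fingers and ingot1 above 0.5 N or contact force between the fingers and ingot2 above 0.5 N or contact force between the fingers and ingot3 above 0.5 N or contact force between the fingers and ingot4 above 0.5 N).
It fails at once if a bystander is moved by more than 30 mm or tipped by more than 0.5 rad (distance of any of amber, dropper, tin, mixcup, model, shades, torch, spatula from where it was at the start of the episode above 0.03 m or angle between any of amber, dropper, tin, mixcup, model, shades, torch, spatula's own z axis and vertical above 0.5 rad).
It also fails if it takes over 72 s, if anything falls off the work surface, if the arm or the gripper's body presses on something with over 40 N, if the wrist force passes 120 N, or if a joint passes its speed limit or range.

ROBOT

A 6-joint arm with a two-finger parallel gripper is mounted at the origin on the work surface. World frame = base frame: x ahead of the robot, y to its left, z up, the work surface at z = 0. Lengths are in m, angles in rad, forces in N, time in s.
With the tool pointing down it reaches from about 0.35 to 0.775 m from the base axis. Payload 5.5 kg.
Tool frame: the origin (TCP) lies between the finger pads; the fingertips stand 19 mm ahead of it and the grasp point (between the pads) is the TCP; z points along the fingers, x is the direction in which the jaws open and shut, and the axes are right-handed (so a half turn about z gives the same grasp; the last joint's range is limited). The gripper opens to 85 mm and grips with 20 to 120 N. Pads are 22 mm wide; open, the fingers measure 114 mm over their backs; the gripper's body (76 mm by 85 mm) begins 54 mm behind the grasp point. The pads swing forward as they close: fully open they stand 13 mm farther back than shut.
Start: joints at [-0.14, 0.313, 0.046, 1.304, 0, 1.431], TCP at [0.575, -0, 0.25] pointing down, gripper open.
Joint ranges: [-2.76, 2.76], [-0.86, 1.69], [-1.03, 1.26], [-2.2, 2.34], [-1.47, 1.5], [-3.14, 3.14]. Speed limits (rad/s): [2.57, 2.57, 3.14, 3.14, 3.14, 3.14].

INTERFACE

Orientations are given as a unit quaternion [w, x, y, z].
In Python, from workcell import env gives the robot as it stands. The module is installed in compiled form; this text tells all that it offers.
- The arm moves only by the tool carry_out, never from a script. Its argument "steps" is a list of rows, each a list of 7 numbers: the gripper command: -1 is shut, 1 is fully open, values between are in proportion, then the shift along the tool's x, y, z in m, then the turn, a rotation vector about the tool's x, y, z in rad. A call has 1 to 20 rows; each row shifts and turns the commanded pose from where the row before left it, along the tool's axes as they then stand; what a row does not reach is not made up. A row lasts 1/8 s, in which the tool goes at most 62.5 mm and 10.7 degrees, less where a joint would pass 70% of its speed; a pose out of reach is approached as far as the arm can. A call with a gripper value outside its range is refused whole. The fingers move at their own pace and stop on an object; "grip_force" is the grip in N (left out, the last holds). Time passes only in rows, so rows that do not move let the fingers close. It gives the time, the measured TCP pose, the force and the opening at its end, in the units of the state.
- env.get_state(): the state, without advancing time (a new reading comes with each control period).
- env.read_camera(name): name is "scene" or "side" or "wrist"; returns a dict with "color" (480x640x3 uint8, red, green, blue), "K" (3x3 intrinsics, pixels), "R" (3x3) and "t" (3): a world point X has camera coordinates R X + t. Camera axes: x right, y down, z forward; pixel columns grow to the right and rows downward; lengths in m; the calibration is good to about 2 mm. A picture is of the moment at which its call begins. There is no depth.
- env.hand_in(): hands the job in, once; it reports no verdict.
The state is a dict: "clock": time; "joint_pos": joint angles; "qvel": joint speeds; "tau": joint torques, N m; "tcp_pos": TCP position; "orientation": TCP orientation; "wrist_force": force on the tool from outside, world axes, zero at the start; "ft_torque": the same for the moment, N m; "finger_gap": finger opening in m.
Only numpy, scipy, OpenCV 4.12 (cv2) and the standard library are available. Lean on these libraries where they do the work, as an engineer would, in place of code of your own. Each camera call takes 0.05 s, during which the arm holds its last target. There are 200 camera calls.

## Working session

There is one attempt and no reset: what is moved stays moved. The work goes in short steps, Python scripts to look and compute and a tool call to move; the robot and the scene stay as the last step left them, time stands still between calls to the robot, and variables do not carry over. Pictures are saved under pics/ and viewed, about 8 in all and at most 12, crops included, and the job is handed in when it is done.

Besides the shell and the picture viewer there is one more tool, called after "Request:" as name(argument=value, ...) on one line, values as JSON. carry_out: Moves the arm, as the interface text tells. Its arguments: {"type":"object","properties":{"steps":{"type":"array","items":{"type":"array","items":{"type":"number"}}},"grip_force":{"type":"number"}},"required":["steps"]}

```bash
mkdir -p pics; cat > h.py <<'E'
import numpy as np, cv2
from workcell import env
from scipy.spatial.transform import Rotation as Rn
def cam(n):
    c=env.read_camera(n); return c
def save(c,f): cv2.imwrite('pics/'+f,cv2.cvtColor(c['color'],cv2.COLOR_RGB2BGR))
def ray(c,u,v):
    R,t=np.array(c['R']),np.array(c['t']); d=R.T@np.linalg.solve(c['K'],[u,v,1.]); return -R.T@t,d/np.linalg.norm(d)
def onz(c,u,v,z):
    o,d=ray(c,u,v); return o+d*(z-o[2])/d[2]
def tri(*obs):
    A=np.zeros((3,3));b=np.zeros(3)
    for c,u,v in obs:
        o,d=ray(c,u,v);P=np.eye(3)-np.outer(d,d);A+=P;b+=P@o
    X=np.linalg.solve(A,b); return X,[np.linalg.norm((np.eye(3)-np.outer(ray(*o)[1],ray(*o)[1]))@(X-ray(*o)[0])) for o in obs]
def proj(c,X):
    p=np.array(c['K'])@(np.array(c['R'])@X+np.array(c['t'])); return p[:2]/p[2]
def state():
    s=env.get_state(); q=s['orientation']; return s,np.array(s['tcp_pos']),Rn.from_quat([q[1],q[2],q[3],q[0]])
E
python3 - <<'E'
from h import *
for n in('scene','side','wrist'):
    c=cam(n); save(c,n+'0.png'); print(n,c['K'][0],ray(c,320,240))
a=[cv2.imread(f'pics/{n}0.png') for n in('scene','side')]
s,p,R=state();print(s)
E
```

```text
scene [510.70861709   0.         321.2156597 ] (array([ 1.16031275, -0.27911425,  0.9934295 ]), array([-0.55669964,  0.20563453, -0.80486021]))
side [538.52896887   0.         319.99118922] (array([0.03945706, 0.651933  , 0.96263985]), array([ 0.3979952 , -0.54715082, -0.73635983]))
wrist [407.2266892   0.        315.0968477] (array([0.57435237, 0.0694572 , 0.37308713]), array([ 0.01013092, -0.26876044, -0.96315377]))
{'clock': 0.15, 'joint_pos': array([-1.39645715e-01,  3.13827582e-01,  4.52514723e-02,  1.30360190e+00,
       -1.35068008e-05,  1.43120861e+00]), 'qvel': array([ 6.13465244e-05, -1.21379033e-03,  2.40324155e-03,  1.44243555e-03,
        6.60367375e-04, -1.37869087e-03]), 'tau': array([ 1.76330479e-03, -4.81067133e+01,  2.98815805e+01,  1.39078675e-02,
       -1.10673584e-04, -5.56924022e-05]), 'tcp_pos': array([5.74647826e-01, 9.75136048e-06, 2.49618593e-01]), 'orientation': array([-8.94523442e-05,  9.99999761e-01, -2.89954350e-05, -6.85059451e-04]), 'wrist_force': array([-0.24467932,  0.47745809, -0.01208324]), 'ft_torque': array([ 0.00710781, -0.01968782,  0.00507815]), 'finger_gap': 0.08514881289969502}
```

View pics/scene0.png

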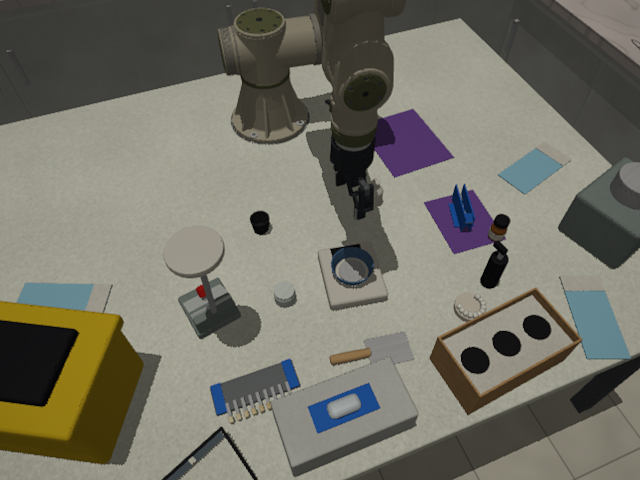

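View pics/side0.png

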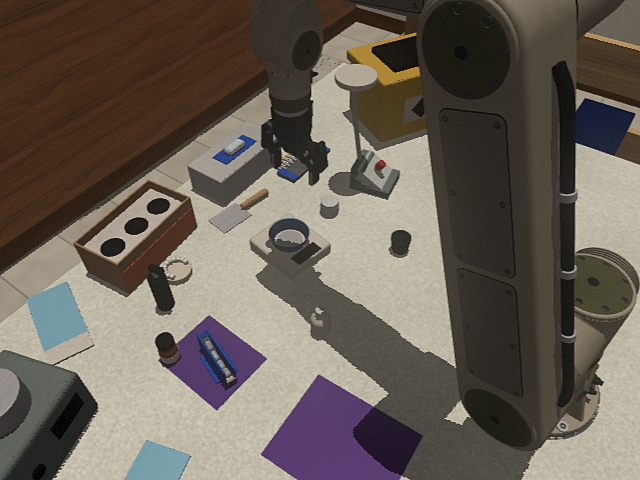

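Scene: the cup is at about (461,212) on the small pad, the dish at (352,268), the lamp head at (194,251) and the red knob at (202,291). Side: the cup is at (217,357), the dish at (289,235) and the knob at (381,164). Next I'll measure them.

```bash
cat > m.py <<'E'
from h import *
C={n:cam(n) for n in('scene','side')}
def blobs(c,lo,hi,mn=15):
    h=cv2.cvtColor(c['color'],cv2.COLOR_RGB2HSV); m=cv2.inRange(h,lo,hi)
    n,l,s,ce=cv2.connectedComponentsWithStats(m)
    return m,[(ce[i].round(1),s[i].tolist()) for i in range(1,n) if s[i][4]>=mn],l
for n,c in C.items():
    print(n,'red',blobs(c,(0,150,80),(8,255,255))[1][:6])
    m,b,_=blobs(c,(125,80,40),(150,255,255),200); print('purple',b)
    m,b,_=blobs(c,(100,120,40),(120,255,255),30); print('blue',b)
boxes={'scene':[(410,170,110,100),(160,215,110,125)],'side':[(150,305,130,110),(320,55,110,150)]}
t=[]
for n,c in C.items():
    for x,y,w,h in boxes[n]:
        im=cv2.cvtColor(c['color'],cv2.COLOR_RGB2BGR)[y:y+h,x:x+w]; s=min(400/w,300/h); im=cv2.resize(im,None,fx=s,fy=s,interpolation=cv2.INTER_CUBIC)
        o=np.zeros((300,400,3),np.uint8);o[:im.shape[0],:im.shape[1]]=im[:300,:400];t.append(o);print(n,x,y,s)
cv2.imwrite('pics/mos.png',np.vstack([np.hstack(t[:2]),np.hstack(t[2:])]))
E
python3 m.py
```

```text
scene red [(array([200.6, 291.1]), [196, 285, 10, 13, 83])]
purple [(array([407.5, 143.4]), [374, 110, 79, 67, 3278]), (array([461.3, 224. ]), [424, 190, 70, 64, 2014])]
blue [(array([461.4, 209.4]), [448, 184, 27, 48, 756]), (array([352.4, 256.7]), [332, 247, 41, 31, 451]), (array([350.2, 281.8]), [337, 277, 29, 8, 43]), (array([290. , 373.5]), [281, 359, 19, 30, 290]), (array([218.2, 398.7]), [211, 383, 16, 32, 318]), (array([342.7, 408.3]), [308, 383, 72, 50, 1270])]
side red [(array([380.8, 163. ]), [376, 160, 10, 7, 40])]
purple [(array([214., 362.]), [162, 316, 105, 94, 3554]), (array([337. , 437.9]), [262, 375, 160, 105, 9854])]
blue [(array([600.7, 122.9]), [576, 98, 59, 56, 1963]), (array([233.8, 150.6]), [213, 135, 43, 29, 312]), (array([287.3, 173.5]), [278, 168, 21, 12, 108]), (array([215.7, 350.3]), [196, 328, 42, 49, 317]), (array([211.6, 370.3]), [199, 355, 29, 31, 172])]
scene 410 170 3.0
scene 160 215 2.4
side 150 305 2.727272727272727
side 320 55 2.0
```

View pics/mos.png

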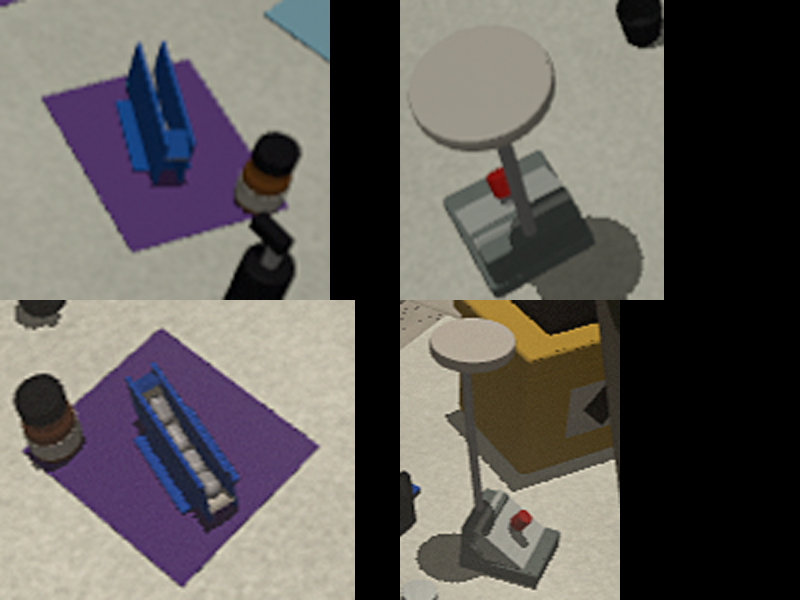

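The mosaic shows the pad corners, the cup walls (mouth towards the robot base, back wall at the far end), and the knob on the panel's sloping face.

```bash
cat > m2.py <<'E'
from h import *
a,b=cam('scene'),cam('side')
np.set_printoptions(precision=4,suppress=True)
print('padS',[onz(a,*p,.0015)[:2].round(4) for p in[(424.3,203.3),(473.3,190),(505.7,239),(455,253.3)]])
M=lambda x,y:(150+x/2.727,305+(y-300)/2.727)
print('padD',[onz(b,*M(*p),.0015)[:2].round(4) for p in[(182,585),(318,446),(162,329),(25,450)]])
print('wall tops side, far/near',[onz(b,*M(*p),.0565)[:2].round(4) for p in[(128,377),(155,366),(237,474)]])
print('wall tops scene mouth', [onz(a,*p,.0565)[:2].round(4) for p in[(456,184),(464.7,184)]])
print('tri mouth',tri((a,464.7,184),(b,*M(237,474))))
print('knob',tri((a,200.6,291.1),(b,380.8,163)))
print('lamphead',tri((a,193.5,250),(b,356.5,77)))
print('dish',onz(a,352,267,.058),onz(b,289,234,.058), tri((a,352,267),(b,289,234)))
for n,p,h in[('torch',(494,268),.06),('amber',(500,228),.04),('mix',(260,222),.03),('tin',(285,293),.03),('shades',(255,385),.01),('model',(469,305),.02),('scalecorner',(319,251),.03),('sc2',(366,243),.03),('sc3',(385,297),.03),('sc4',(332,307),.03)]: print(n,onz(a,*p,h)[:2])
print('dropper?',onz(b,319,320,.04))
# lamp base corners on the table (scene)
L=lambda x,y:(160+(x-400)/2.4,215+y/2.4)
print('lampbase',[onz(a,*L(*p),0)[:2] for p in[(445,208),(500,295),(593,238)]])
E
python3 m2.py
```

```text
padS [array([0.4641, 0.2628]), array([0.471 , 0.4022]), array([0.6365, 0.3906]), array([0.6283, 0.2562])]
padD [array([0.4681, 0.4013]), array([0.4597, 0.2636]), array([0.6265, 0.2534]), array([0.6352, 0.3905])]
wall tops side, far/near [array([0.5842, 0.3211]), array([0.5747, 0.303 ]), array([0.4675, 0.3346])]
wall tops scene mouth [array([0.4761, 0.3353]), array([0.4841, 0.3553])]
tri mouth (array([0.4762, 0.3446, 0.0569]), [np.float64(0.013212999924254875), np.float64(0.013212999924254995)])
knob (array([ 0.5509, -0.3242,  0.0674]), [np.float64(0.0006199564982396313), np.float64(0.0006199564982397091)])
lamphead (array([ 0.6236, -0.3053,  0.3018]), [np.float64(0.00010845266005485504), np.float64(0.0001084526600547131)])
dish [ 0.6075 -0.0016  0.058 ] [0.598  0.0052 0.058 ] (array([0.6028, 0.0003, 0.0506]), [np.float64(0.00044130012384703093), np.float64(0.0004413001238470905)])
torch [0.7248 0.2833]
amber [0.6245 0.3703]
mix [ 0.3902 -0.1479]
tin [ 0.5993 -0.1555]
shades [ 0.7641 -0.2755]
model [0.7678 0.205 ]
scalecorner [ 0.5225 -0.0465]
sc2 [0.5417 0.0635]
sc3 [0.6883 0.0422]
sc4 [ 0.6689 -0.0733]
dropper? [0.4113 0.1487 0.04  ]
lampbase [array([ 0.5159, -0.3785]), array([ 0.6207, -0.3512]), array([ 0.5965, -0.2594])]
```

```bash
cat >> h.py <<'E'
np.set_printoptions(precision=4,suppress=True)
def plan(p1,R1,N,p0=None,R0=None):
    if p0 is None: _,p0,R0=state()
    w=(R0.inv()*R1).as_rotvec()/N; S=sum((R0*Rn.from_rotvec(w*k)).as_matrix() for k in range(N))
    d=np.linalg.solve(S,np.array(p1)-p0); print(N,'rows d',d.round(5),'w',w.round(5)); return p1,R1
def axes(x,z):
    z=np.array(z)/np.linalg.norm(z);x=np.array(x)-z*np.dot(x,z);x/=np.linalg.norm(x); return Rn.from_matrix(np.c_[x,np.cross(z,x),z])
yl=np.radians(14.6); LX=np.array([np.cos(yl),np.sin(yl),0]);LY=np.array([-np.sin(yl),np.cos(yl),0])
n=-np.sin(np.radians(35))*LX+np.array([0,0,np.cos(np.radians(35))])
RL=axes(LY,-n); K0=np.array([.551,-.3242,.0674])
E
python3 - <<'E'
from h import *
_,p,R=state()
a=plan([.47,-.15,.25],RL,13)
plan(K0+.08*n,RL,5,*a)
E
```

```text
13 rows d [-0.0159  0.0023 -0.001 ] w [-0.0331  0.0427 -0.1355]
5 rows d [-0.0378 -0.0153  0.0179] w [0. 0. 0.]
```

Request:
carry_out(steps=[[1,-0.0159,0.0023,-0.001,-0.0331,0.0427,-0.1355],[1,-0.0159,0.0023,-0.001,-0.0331,0.0427,-0.1355],[1,-0.0159,0.0023,-0.001,-0.0331,0.0427,-0.1355],[1,-0.0159,0.0023,-0.001,-0.0331,0.0427,-0.1355],[1,-0.0159,0.0023,-0.001,-0.0331,0.0427,-0.1355],[1,-0.0159,0.0023,-0.001,-0.0331,0.0427,-0.1355],[1,-0.0159,0.0023,-0.001,-0.0331,0.0427,-0.1355],[1,-0.0159,0.0023,-0.001,-0.0331,0.0427,-0.1355],[1,-0.0159,0.0023,-0.001,-0.0331,0.0427,-0.1355],[1,-0.0159,0.0023,-0.001,-0.0331,0.0427,-0.1355],[1,-0.0159,0.0023,-0.001,-0.0331,0.0427,-0.1355],[1,-0.0159,0.0023,-0.001,-0.0331,0.0427,-0.1355],[1,-0.0159,0.0023,-0.001,-0.0331,0.0427,-0.1355],[1,-0.0378,-0.0153,0.0179,0,0,0],[1,-0.0378,-0.0153,0.0179,0,0,0],[1,-0.0378,-0.0153,0.0179,0,0,0],[1,-0.0378,-0.0153,0.0179,0,0,0],[1,-0.0378,-0.0153,0.0179,0,0,0],[1,0,0,0,0,0,0]])

```text
clock: 2.72
tcp_pos: [0.5066, -0.3376, 0.131]
orientation: [0.183, 0.584, 0.754, 0.238]
wrist_force: [-0.0, 0.1, 0.1]
finger_gap: 0.0856
```

```bash
python3 - <<'E'
from h import *
s,p,R=state();print(s['clock'],p-(K0+.08*n),(R.inv()*RL).as_rotvec())
c=cam('wrist');save(c,'w1.png')
h=cv2.cvtColor(c['color'],cv2.COLOR_RGB2HSV);m=cv2.inRange(h,(0,150,60),(8,255,255));
n_,l,st,ce=cv2.connectedComponentsWithStats(m);print([(ce[i],st[i]) for i in range(1,n_) if st[i][4]>50]); print(proj(c,K0),proj(c,K0+.011*n),proj(c,K0-.011*n))
E
```

```text
2.725 [ 0.     -0.0018 -0.0019] [-0.001  0.    -0.003]
[(array([326.5957, 265.5769]), array([ 307,  248,   40,   36, 1118], dtype=int32))]
[317.8512 267.0047] [318.0006 274.2892] [317.7159 260.4061]
```

View pics/w1.png

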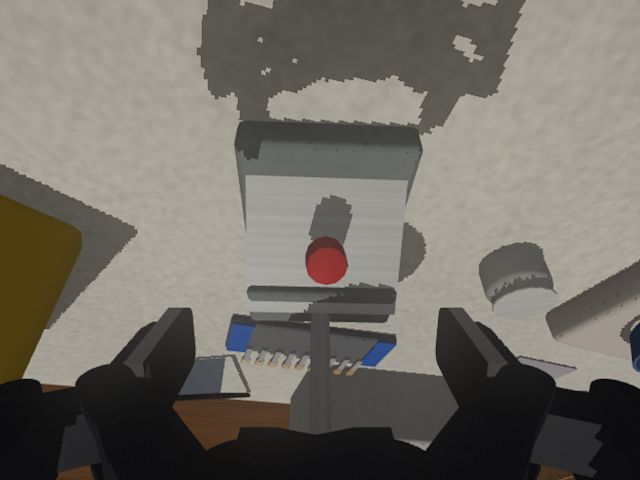

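The wrist picture shows the knob at (326.6,265.6). The jaw midline is near column 315, so I need to shift about +6.3 mm along tool x, and the yaw looks aligned.

Request:
carry_out(steps=[[0.1,0.0063,0,0.01,0,0,0],[0.1,0,0,0.02,0,0,0],[0.1,0,0,0.02,0,0,0],[0.1,0,0,0.015,0,0,0],[0.1,0,0,0.01,0,0,0],[0.1,0,0,0,0,0,0],[-1,0,0,0,0,0,0],[-1,0,0,0,0,0,0],[-1,0,0,0,0,0,0],[-1,0,0,0,0,0,0],[-1,0,0,0,0,0,0]], grip_force=60)

```text
clock: 4.15
tcp_pos: [0.5474, -0.321, 0.073]
orientation: [0.186, 0.583, 0.754, 0.237]
wrist_force: [-0.2, -4.9, -0.0]
finger_gap: 0.0197
```

```bash
python3 - <<'E'
from h import *
s,p,R=state();print(s['clock'],s['wrist_force'],s['finger_gap'],R.inv().apply(p-K0))
E
```

```text
4.15 [-0.2008 -4.8821 -0.0384] 0.01974647807430392 [ 0.004   0.0011 -0.0061]
```

Request:
carry_out(steps=[[-1,0,0,-0.004,0,0,0],[-1,0,0,-0.004,0,0,0],[-1,0,0,-0.004,0,0,0],[-1,0,0,-0.004,0,0,0],[-1,0,0,-0.001,0,0,0],[-1,0,0,0,0,0,0],[-1,0,0,0,0,0,0]])

```text
clock: 5.03
tcp_pos: [0.5392, -0.3227, 0.0848]
orientation: [0.185, 0.583, 0.755, 0.237]
wrist_force: [19.1, -7.3, -22.2]
finger_gap: 0.0195
```

```bash
python3 - <<'E'
from h import *
s,p,R=state();print(s['clock'],s['wrist_force'],R.inv().apply(s['wrist_force']),s['finger_gap'],R.inv().apply(p-K0))
c=cam('scene');d=cam('side');save(c,'s2.png')
o=[]
for k in (c,d):
    h=cv2.cvtColor(k['color'],cv2.COLOR_RGB2HSV);m=cv2.inRange(h,(0,150,60),(8,255,255));n_,l,st,ce=cv2.connectedComponentsWithStats(m);print([(ce[i],st[i]) for i in range(1,n_) if st[i][4]>15])
E
```

```text
5.025 [ 19.1145  -7.258  -22.1778] [-11.7633   0.8836  27.7622] 0.019482632917549814 [ 0.0044  0.001  -0.0206]
[(array([198.6988, 284.9277]), array([194, 279,  10,  13,  83], dtype=int32))]
[]
```

The knob moved 14.5 mm against 28 N, so it reached the hard stop. Now I'll release, retreat and go above the cup.

```bash
cat >> h.py <<'E'
yc=np.radians(-16.4)
def RC(y): return axes([-np.sin(y),np.cos(y),0],[0,0,-1])
E
python3 - <<'E'
from h import *
_,p,R=state()
p1=p+R.apply([0,0,-.08]); print(p1)
a=plan([.47,-.15,.25],R,4,p1,R)
plan([.53,.33,.19],RC(yc),12,*a)
E
```

```text
[ 0.4947 -0.334   0.1504]
4 rows d [ 0.046   0.019  -0.0173] w [0. 0. 0.]
12 rows d [0.0401 0.0032 0.0076] w [ 0.0498 -0.0135  0.0438]
```

Request:
carry_out(steps=[[-1,0,0,0.002,0,0,0],[0.2,0,0,0,0,0,0],[0.2,0,0,0,0,0,0],[0.2,0,0,0,0,0,0],[0.2,0,0,-0.02,0,0,0],[0.2,0,0,-0.03,0,0,0],[0.5,0,0,-0.03,0,0,0]])

```text
clock: 6.0
tcp_pos: [0.4938, -0.3319, 0.1504]
orientation: [0.184, 0.583, 0.755, 0.238]
wrist_force: [-0.6, -0.8, 0.8]
finger_gap: 0.064
```

```bash
python3 - <<'E'
from h import *
c=cam('wrist');k=cam('scene')
for q in(c,k):
    h=cv2.cvtColor(q['color'],cv2.COLOR_RGB2HSV);m=cv2.inRange(h,(0,150,60),(8,255,255));n_,l,st,ce=cv2.connectedComponentsWithStats(m);print([(ce[i],st[i]) for i in range(1,n_) if st[i][4]>50])
K=K0+.0047*LY
for e in(0,.014): print(e,proj(c,K+(e+.011)*n),proj(k,K+e*n))
E
```

```text
[(array([310.3991, 256.8066]), array([ 291,  239,   39,   36, 1065], dtype=int32))]
[(array([198.3667, 285.4667]), array([193, 280,  11,  12,  90], dtype=int32))]
0 [310.4801 256.6551] [202.3457 289.8563]
0.014 [310.1967 264.9822] [199.4729 284.3572]
```

Request:
carry_out(steps=[[1,0.046,0.019,-0.0173,0,0,0],[1,0.046,0.019,-0.0173,0,0,0],[1,0.046,0.019,-0.0173,0,0,0],[1,0.046,0.019,-0.0173,0,0,0],[1,0.0401,0.0032,0.0076,0.0498,-0.0135,0.0438],[1,0.0401,0.0032,0.0076,0.0498,-0.0135,0.0438],[1,0.0401,0.0032,0.0076,0.0498,-0.0135,0.0438],[1,0.0401,0.0032,0.0076,0.0498,-0.0135,0.0438],[1,0.0401,0.0032,0.0076,0.0498,-0.0135,0.0438],[1,0.0401,0.0032,0.0076,0.0498,-0.0135,0.0438],[1,0.0401,0.0032,0.0076,0.0498,-0.0135,0.0438],[1,0.0401,0.0032,0.0076,0.0498,-0.0135,0.0438],[1,0.0401,0.0032,0.0076,0.0498,-0.0135,0.0438],[1,0.0401,0.0032,0.0076,0.0498,-0.0135,0.0438],[1,0.0401,0.0032,0.0076,0.0498,-0.0135,0.0438],[1,0.0401,0.0032,0.0076,0.0498,-0.0135,0.0438],[1,0,0,0,0,0,0]])

```text
clock: 8.22
tcp_pos: [0.531, 0.3333, 0.1872]
orientation: [-0.002, 0.8, 0.6, -0.002]
wrist_force: [-0.6, -0.5, -0.1]
finger_gap: 0.0852
```

```bash
python3 - <<'E'
from h import *
s,p,R=state();print(s['clock'],p,(R.inv()*RC(yc)).as_rotvec())
c=cam('wrist');save(c,'w2.png');print(ray(c,320,240))
E
```

```text
8.225 [0.531  0.3333 0.1872] [-0.0054 -0.0001  0.0017]
(array([0.4647, 0.3527, 0.3111]), array([ 0.256 , -0.0624, -0.9647]))
```

View pics/w2.png

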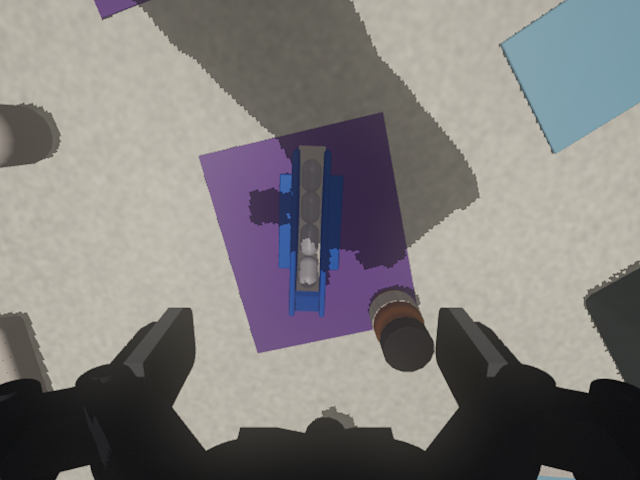

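The wrist picture shows the cup upright in view: foot plate corners at about (279,174), (279,268), (343,177), (339,270), wall-top back end centred at (308,313), mouth at (313,148).

```bash
python3 - <<'E'
from h import *
s,p,R=state()
c=cam('wrist')
h=cv2.cvtColor(c['color'],cv2.COLOR_RGB2HSV);m=cv2.inRange(h,(100,130,25),(121,255,255))
m[:,:250]=0;m[:,380:]=0;m[340:]=0
for y in range(145,322,8):
    x=np.flatnonzero(m[y]); print(y,(x.min(),x.max()) if len(x) else None,end=' ')
f=[onz(c,*q,.0055) for q in[(279,174),(279,268),(343,177),(339,270)]]; print('\nfoot',np.array(f)[:,:2],np.mean(f,0))
for z in(.0565,): b=onz(c,308,314,z);t=onz(c,314,148,z);print('top',b,t,np.degrees(np.arctan2(*(b-t)[[1,0]])),np.linalg.norm(b-t))
g=np.array([.531,.3333,.0355]); print(proj(c,p), proj(c,g))
E
```

```text
145 None 153 (np.int64(295), np.int64(332)) 161 (np.int64(295), np.int64(332)) 169 (np.int64(295), np.int64(332)) 177 (np.int64(282), np.int64(344)) 185 (np.int64(282), np.int64(344)) 193 (np.int64(282), np.int64(343)) 201 (np.int64(282), np.int64(343)) 209 (np.int64(282), np.int64(342)) 217 (np.int64(282), np.int64(342)) 225 (np.int64(281), np.int64(341)) 233 (np.int64(281), np.int64(341)) 241 (np.int64(281), np.int64(340)) 249 (np.int64(281), np.int64(340)) 257 (np.int64(281), np.int64(340)) 265 (np.int64(281), np.int64(339)) 273 (np.int64(292), np.int64(327)) 281 (np.int64(292), np.int64(327)) 289 (np.int64(292), np.int64(326)) 297 (np.int64(292), np.int64(326)) 305 (np.int64(292), np.int64(325)) 313 (np.int64(291), np.int64(325)) 321 None 
foot [[0.4879 0.3163]
 [0.5587 0.2938]
 [0.5035 0.3616]
 [0.5737 0.3392]] [0.5309 0.3277 0.0055]
top [0.5803 0.3123 0.0565] [0.4749 0.3475 0.0565] -18.45389390540964 0.11107163409648706
[315.1631 340.5392] [317.156  231.2818]
```

```bash
python3 - <<'E'
from h import *
y=np.radians(-18)
a=plan([.530,.3287,.09],RC(y),4)
plan([.530,.3287,.0365],RC(y),3,*a)
E
```

```text
4 rows d [-0.0006  0.0002  0.0248] w [-0.0009 -0.0001  0.0071]
3 rows d [0.     0.     0.0178] w [0. 0. 0.]
```

```bash
python3 - <<'E'
from h import *
s,p,R=state();print(p,(R.inv()*RC(np.radians(-18))).as_rotvec(), R.as_matrix())
E
```

```text
[0.5301 0.3312 0.1893] [-0.0036 -0.0005  0.0284] [[ 0.2819  0.9594 -0.0032]
 [ 0.9594 -0.2819  0.0016]
 [ 0.0006 -0.0035 -1.    ]]
```

Request:
carry_out(steps=[[0.6,-0.0006,0.0002,0.0248,-0.0009,0,0.0071],[0.6,-0.0006,0.0002,0.0248,-0.0009,0,0.0071],[0.6,-0.0006,0.0002,0.0248,-0.0009,0,0.0071],[0.6,-0.0006,0.0002,0.0248,-0.0009,0,0.0071],[0.6,0,0,0.0178,0,0,0],[0.6,0,0,0.0178,0,0,0],[0.6,0,0,0.0178,0,0,0],[0.6,0,0,0,0,0,0],[0.6,0,0,0,0,0,0]])

```text
clock: 9.45
tcp_pos: [0.5313, 0.3289, 0.0388]
orientation: [0.0, 0.809, 0.587, 0.002]
wrist_force: [-0.3, -0.6, -0.8]
finger_gap: 0.0682
```

Request:
carry_out(steps=[[0,0,0,0,0,0,0],[-0.3,0,0,0,0,0,0],[-1,0,0,0,0,0,0],[-1,0,0,0,0,0,0],[-1,0,0,0,0,0,0],[-1,0,0,0,0,0,0]], grip_force=50)

```text
clock: 10.2
tcp_pos: [0.5314, 0.329, 0.0389]
orientation: [0.0, 0.809, 0.587, 0.002]
wrist_force: [-1.0, 0.5, 6.2]
finger_gap: 0.0238
```

```bash
python3 - <<'E'
from h import *
s,p,R=state();print(s['clock'],s['wrist_force'],s['finger_gap'],p,(R.inv()*RC(np.radians(-18))).as_rotvec())
D=np.array([.603,.0003]);y=np.radians(-18)
X=np.array([np.cos(y),np.sin(y),0])
# lift then travel: lip 15mm beyond dish centre, lip height .10 ; grip = lip + 57 X + .011 z
lip=np.r_[D,.115]+.015*X; g=lip+.057*X+[0,0,.011]; print('g',g)
p1=p+[0,0,.11]
plan(g,R,8,p1,R)
E
```

```text
10.2 [-0.9733  0.4912  6.2447] 0.02384788061658564 [0.5314 0.329  0.0389] [ 0.0025 -0.0031 -0.0012]
g [ 0.6715 -0.0219  0.126 ]
8 rows d [-0.0363  0.0302  0.0028] w [0. 0. 0.]
```

Request:
carry_out(steps=[[-1,0,0,-0.005,0,0,0],[-1,0,0,-0.015,0,0,0],[-1,0,0,-0.025,0,0,0],[-1,0,0,-0.03,0,0,0],[-1,-0.0072,0.006,-0.023,0,0,0],[-1,-0.0144,0.012,-0.01,0,0,0],[-1,-0.0216,0.018,0,0,0,0],[-1,-0.024,0.02,0.0018,0,0,0],[-1,-0.024,0.02,0.0018,0,0,0],[-1,-0.024,0.02,0.0018,0,0,0],[-1,-0.024,0.02,0.0018,0,0,0],[-1,-0.024,0.02,0.0018,0,0,0],[-1,-0.024,0.02,0.0018,0,0,0],[-1,-0.024,0.02,0.0018,0,0,0],[-1,-0.024,0.02,0.0018,0,0,0],[-1,-0.024,0.02,0.0018,0,0,0],[-1,-0.0168,0.014,0.001,0,0,0],[-1,-0.0096,0.008,0,0,0,0],[-1,-0.0048,0.004,0,0,0,0],[-1,0,0,0,0,0,0]])

```text
clock: 12.7
tcp_pos: [0.6707, -0.0223, 0.1289]
orientation: [-0.0, 0.809, 0.587, 0.001]
wrist_force: [-0.8, 0.9, -2.0]
finger_gap: 0.024
```

```bash
python3 - <<'E'
from h import *
s,p,R=state();print(s['clock'],s['wrist_force'],s['finger_gap'],p,(R.inv()*RC(np.radians(-18))).as_rotvec())
L=p+R.apply([0,0.0583,.0144]);print('lip',L)  # tool y = ?
print(R.as_matrix()[:,1])
t=[]
for n in('wrist','scene','side'):
    c=cam(n); im=cv2.cvtColor(c['color'],cv2.COLOR_RGB2BGR)
    Lp=p+np.array([-.951,.309,0])*.0583-[0,0,.0144]
    u=proj(c,Lp);print(n,u,proj(c,[.603,0,.038]))
    if n=='wrist': im=im[:400,:]; im=cv2.resize(im,(480,300))
    else:
        x,y=(270,170) if n=='scene' else (230,150)
        im=cv2.resize(im[y:y+150,x:x+200],(400,300),interpolation=cv2.INTER_CUBIC)
    t.append(im)
t[0]=cv2.copyMakeBorder(t[0],0,0,0,320,cv2.BORDER_CONSTANT)
cv2.imwrite('pics/p1.png',np.vstack([t[0],np.hstack(t[1:])]))
E
```

```text
12.7 [-0.7805  0.8556 -2.0335] 0.024008108701395036 [ 0.6707 -0.0223  0.1289] [ 0.0014 -0.0025 -0.001 ]
lip [ 0.7261 -0.0403  0.1145]
[ 0.9508 -0.31    0.0014]
wrist [315.0232 162.0977] [315.2235 123.0829]
scene [353.326  255.3577] [351.5063 270.1461]
side [284.18  211.158] [289.1273 237.6338]
```

View pics/p1.png

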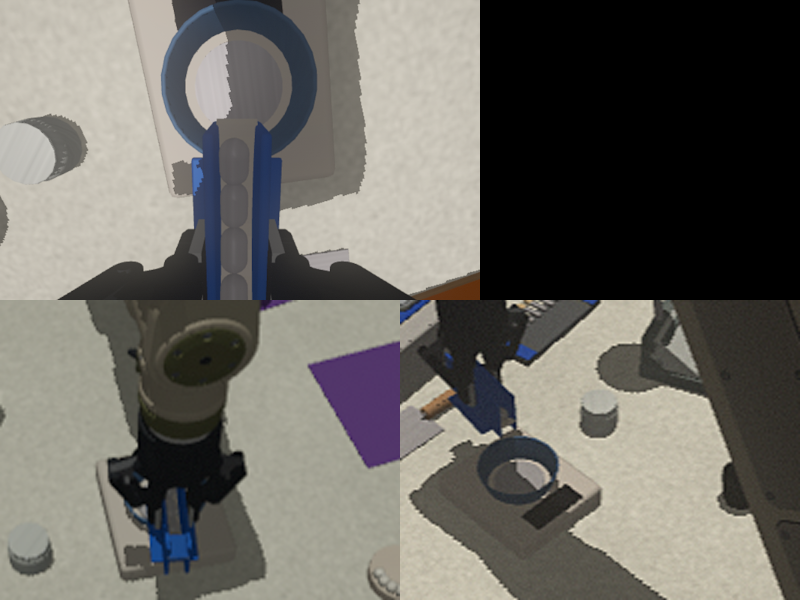

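The mosaic shows the lip just inside the dish rim, with four ingots in the trough visible to the wrist camera at column ~313. The dish floor is centred near wrist (319,112).

Request:
carry_out(steps=[[-1,0,-0.00107,-0.00378,-0.06545,0,0],[-1,0,-0.00107,-0.00378,-0.06545,0,0],[-1,0,-0.00107,-0.00378,-0.06545,0,0],[-1,0,-0.00107,-0.00378,-0.06545,0,0],[-1,0,-0.0043,0.0082,0,0,0],[-1,0,-0.0043,0.0082,0,0,0],[-1,0,-0.0043,0.0082,0,0,0],[-1,0,0,0,0,0,0],[-1,0,0,0,0,0,0]])

```text
clock: 13.98
tcp_pos: [0.6599, -0.019, 0.116]
orientation: [0.105, 0.803, 0.582, 0.078]
wrist_force: [0.9, 0.0, -1.6]
finger_gap: 0.0239
```

```bash
cat > t.py <<'E'
from h import *
import sys
s,p,R=state();M=R.as_matrix()
print(round(s['clock'],2),'tilt',np.degrees(np.arctan2(M[2,1],-M[2,2])).round(2),'lip',p+R.apply([0,-.0583,.0144]),'Fz',s['wrist_force'].round(2))
c=cam('wrist');g=cv2.cvtColor(c['color'],cv2.COLOR_RGB2GRAY)
cv2.imwrite(f'pics/t{s["clock"]:.2f}.png',cv2.cvtColor(c['color'],cv2.COLOR_RGB2BGR))
print('trough',g[150:400:6,308:319].mean(1).astype(int))
pd=proj(c,np.array([.597,.002,.040])).astype(int);print('dish',pd)
q=g[max(pd[1]-42,0):pd[1]+42:7,pd[0]-42:pd[0]+43:7];print(q)
E
python3 t.py
```

```text
13.97 tilt 15.07 lip [ 0.6099 -0.0026  0.087 ] Fz [ 0.92  0.02 -1.57]
trough [ 89  89 100  99  99  86  89  92  93  89  88  88  88  88  88  84  90  93
  93  91  91  91  91  91  88  92 123 146 160 160 160 161 161 165 160  83
 101 127 142 142 142 142]
dish [315  91]
[[188 189 188  94  96  92  93  91  91  88  89  87  88]
 [188 189  87  94  96  92  94  91  91  88  88  87  88]
 [188 189  95  95  96  92  93  91  91  89  89  88  88]
 [189 188 185  95  95  93  91  92  92  90  89  88  88]
 [190 187 187  97  95  94  91  92  92  90  89  87  89]
 [188 185 149  95  94  94  92  91  91  90  89  88  89]
 [185 184  94  94  94  95  91  92  90  90  89  87  89]
 [184 184  92  93  93  96  90  92  90  90  89  88  89]
 [182 186  96  93  93  95  91  93  89  91  88  88  88]
 [181 187  96  94  93  93  90  93  89  91  87  87  87]
 [179  89  94  93  94  93  90  91  89  91  87  87  87]
 [178  94  93  93  93  91  90  89  90  90  86  88  87]]
```

Request:
carry_out(steps=[[-1,0,-0.00026,-0.00102,-0.01745,0,0],[-1,0,-0.00026,-0.00102,-0.01745,0,0],[-1,0,-0.00026,-0.00102,-0.01745,0,0],[-1,0,-0.00026,-0.00102,-0.01745,0,0],[-1,0,0,0,0,0,0],[-1,0,0,0,0,0,0],[-1,0,0,0,0,0,0]])

```text
clock: 14.9
tcp_pos: [0.6577, -0.0182, 0.12]
orientation: [0.134, 0.798, 0.579, 0.098]
wrist_force: [0.4, 0.5, -2.1]
finger_gap: 0.0242
```

```bash
cat > t.py <<'E'
from h import *
import sys,os
s,p,R=state();M=R.as_matrix()
print(round(s['clock'],2),'tilt',np.degrees(np.arctan2(M[2,1],-M[2,2])).round(2),'lip',p+R.apply([0,-.0583,.0144]),'F',s['wrist_force'].round(2))
c=cam('wrist');I=c['color'];g=cv2.GaussianBlur(cv2.cvtColor(I,cv2.COLOR_RGB2GRAY),(3,3),0)
cv2.imwrite(f'pics/t{s["clock"]:.2f}.png',cv2.cvtColor(I,cv2.COLOR_RGB2BGR))
st=g[150:420,306:321].astype(int)
print('trough',g[150:420:6,311:316].mean(1).astype(int))
pd=proj(c,np.array([.597,.002,.040]));
# rectified dish top view 90x90 mm, 1 px = 1 mm, x out, y left
P=[[.597+a,.002+b,.042] for a,b in((-.042,-.042),(-.042,.042),(.042,.042),(.042,-.042))]
H=cv2.getPerspectiveTransform(np.float32([proj(c,np.array(q)) for q in P]),np.float32([[0,0],[84,0],[84,84],[0,84]]))
d=cv2.warpPerspective(g,H,(84,84)).astype(int)
if os.path.exists('prev.npz'):
    z=np.load('prev.npz'); print('trough diff by 15 rows',abs(st-z['st']).reshape(18,15,15).mean((1,2)).astype(int)); e=abs(d-z['d'])[:48]; print('dish changed px',(e>15).sum(),e.mean().round(1))
np.savez('prev.npz',st=st,d=d)
E
python3 t.py
```

```text
14.9 tilt 19.1 lip [ 0.6098 -0.0025  0.0873] F [ 0.41  0.5  -2.14]
trough [ 87 101 100  99  85  89  92  95  93  89  89  89  89  89  87  90  94  96
  93  92  92  92 172 165 111 108 135 156 161 161 161 162 164 166 103  90
 114 140 143 143 143 143 145 161  90]
```

Request:
carry_out(steps=[[-1,0,-0.0004,-0.00152,-0.02618,0,0],[-1,0,0,0,0,0,0],[-1,0,0,0,0,0,0],[-1,0,0,0,0,0,0]])

```text
clock: 15.45
tcp_pos: [0.6569, -0.018, 0.1213]
orientation: [0.144, 0.796, 0.578, 0.106]
wrist_force: [-0.5, -0.3, -2.0]
finger_gap: 0.024
```

```bash
python3 t.py
```

```text
15.45 tilt 20.59 lip [ 0.6099 -0.0025  0.0873] F [-0.5  -0.35 -2.04]
trough [ 91 101 100  88  89  91  97  94  90  89  89  89  89  88  90  94  97  93
  92  92  93 132 166 129 106 133 154 160 161 161 162 164 166 115  90 113
 140 144 144 144 144 145 162  92  99]
trough diff by 15 rows [ 2  5  1  1  0  2  2  0 12 31 14  0  2 33 16  1  6 29]
dish changed px 199 4.1
```

Request:
carry_out(steps=[[-1,0,-0.0004,-0.00152,-0.02618,0,0],[-1,0,0,0,0,0,0],[-1,0,0,0,0,0,0],[-1,0,-0.0004,-0.00152,-0.02618,0,0],[-1,0,0,0,0,0,0],[-1,0,0,0,0,0,0],[-1,0,0,0,0,0,0]])

```text
clock: 16.38
tcp_pos: [0.6552, -0.0174, 0.1239]
orientation: [0.165, 0.792, 0.575, 0.121]
wrist_force: [0.7, 0.3, -1.9]
finger_gap: 0.0237
```

```bash
sed -i "s/g\[150:420:6,311/g[90:420:6,311/" t.py; python3 t.py
```

```text
16.38 tilt 23.59 lip [ 0.6099 -0.0026  0.0874] F [ 0.74  0.26 -1.95]
trough [ 88  88  89  89  89  89  88  88  88  95 101  59  89  91  98  95  91  89
  89  90  90  90  86  93 101  95  93  93  93 131 169 162  98 126 152 163
 163 164 164 165 168 140  88 109 136 146 146 145 145 144 162 129 104 102
 102]
trough diff by 15 rows [17  5  2  0  1  5  1 27 43 36  9  3 42 38  9  5 35 11]
dish changed px 408 8.9
```

Request:
carry_out(steps=[[-1,0,-0.0004,-0.00152,-0.02618,0,0],[-1,0,0,0,0,0,0],[-1,0,0,0,0,0,0],[-1,0,0,0,0,0,0]])

```text
clock: 16.92
tcp_pos: [0.6543, -0.0171, 0.1251]
orientation: [0.175, 0.79, 0.573, 0.128]
wrist_force: [0.7, -0.4, -2.5]
finger_gap: 0.0237
```

```bash
python3 t.py; python3 -c "
import cv2,glob
f=sorted(glob.glob('pics/t*.png'))[-2:];print(f)
cv2.imwrite('pics/v1.png',cv2.hconcat([cv2.imread(x)[:,120:520] for x in f]))"
```

```text
16.93 tilt 25.09 lip [ 0.6099 -0.0026  0.0874] F [ 0.73 -0.4  -2.54]
trough [ 88  88  88  88  89  88  88  88  87 101  89  90  92 100  94  91  89  90
  90  90  90  87  94 103  94  93  93  93 159 168 156 103 130 155 164 165
 165 166 167 167 113  91 114 142 146 145 144 142 143 156 124 106 106 103
 103]
trough diff by 15 rows [11  3  1  0  3  3  0 23 38 17  1  5 41 18  4 13 26  0]
dish changed px 201 4.3
['pics/t16.38.png', 'pics/t16.93.png']
```

View pics/v1.png

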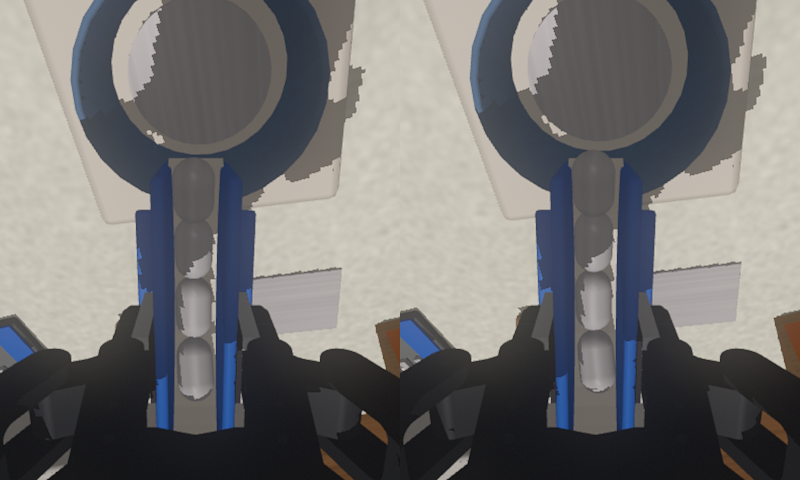

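The picture (two tilts side by side) shows ingot 1 at the lip (left frame rows 158–222, right frame 152–215), with all four still in the cup.

Request:
carry_out(steps=[[-1,0,-0.00026,-0.00102,-0.01745,0,0],[-1,0,0,0,0,0,0],[-1,0,0,0,0,0,0],[-1,0,0,0,0,0,0]])

```text
clock: 17.48
tcp_pos: [0.6534, -0.0168, 0.1259]
orientation: [0.182, 0.789, 0.572, 0.134]
wrist_force: [0.0, -0.2, -1.8]
finger_gap: 0.024
```

```bash
python3 t.py
```

```text
17.48 tilt 26.1 lip [ 0.6097 -0.0025  0.0874] F [ 0.03 -0.24 -1.84]
trough [ 88  88  89  88  88  88  88  88  90 101  87  91  95  99  93  91  90  90
  91  90  89  92  97 101  94  93  94 101 131 165 105 113 140 160 165 165
 166 167 168 166  87  99 124 147 145 143 142 141 151 158  98 106 106 103
 103]
trough diff by 15 rows [ 1  1  0  0  1  0  6  8 12  2  0 10  7  3  1 12  4  0]
dish changed px 126 2.3
```

Request:
carry_out(steps=[[-1,0,-0.00026,-0.00102,-0.01745,0,0],[-1,0,0,0,0,0,0],[-1,0,0,0,0,0,0],[-1,0,0,0,0,0,0]])

```text
clock: 18.02
tcp_pos: [0.6528, -0.0166, 0.1268]
orientation: [0.189, 0.787, 0.571, 0.139]
wrist_force: [0.5, -0.5, -1.5]
finger_gap: 0.0243
```

```bash
python3 t.py
```

```text
18.02 tilt 27.11 lip [ 0.6097 -0.0025  0.0874] F [ 0.53 -0.5  -1.52]
trough [ 88  88  88  88  88  88  88  87 100 101  57  58 102 101  86  91  95  98
  95  92  92  92  93  93  90  96 112 131 173 175 175 175 174 165  95 103
 131 149 151 151 151 150 158 162 110 110 110 109 109 109 106 106 106 103
 103]
trough diff by 15 rows [20  4  4  2  2  3 16 25 52 36 28 17 49 25 33 36  0  0]
dish changed px 153 3.3
```

Request:
carry_out(steps=[[-1,0,-0.00026,-0.00102,-0.01745,0,0],[-1,0,0,0,0,0,0],[-1,0,0,0,0,0,0],[-1,0,0,0,0,0,0]])

```text
clock: 18.58
tcp_pos: [0.6521, -0.0164, 0.1275]
orientation: [0.196, 0.785, 0.57, 0.143]
wrist_force: [-0.1, 0.5, -1.7]
finger_gap: 0.0241
```

```bash
python3 t.py
```

```text
18.57 tilt 28.1 lip [ 0.6097 -0.0025  0.0873] F [-0.13  0.55 -1.72]
trough [ 88  88  88  88  88  88  88  87 100  77  57  58 102  89  90  93  98  96
  92  92  92  92  93  91  94 125 136 122 175 174 174 173 167 128  98 126
 146 151 151 152 151 155 161 112 111 110 110 109 109 109 106 106 106 103
 103]
trough diff by 15 rows [ 0  5  1  0  0  4 11  3  2 28 12  0  5 15  0  0  0  0]
dish changed px 133 2.8
```

Ingot 1 has left at about 27°, and three remain in the trough profile. I'll continue in 1° steps.

Request:
carry_out(steps=[[-1,0,-0.00026,-0.00102,-0.01745,0,0],[-1,0,0,0,0,0,0],[-1,0,0,0,0,0,0],[-1,0,0,0,0,0,0]])

```text
clock: 19.12
tcp_pos: [0.6514, -0.0162, 0.1283]
orientation: [0.203, 0.784, 0.568, 0.148]
wrist_force: [-0.8, -0.3, -1.8]
finger_gap: 0.0242
```

```bash
python3 t.py
```

```text
19.12 tilt 29.1 lip [ 0.6097 -0.0025  0.0873] F [-0.77 -0.34 -1.82]
trough [ 88  88  88  88  88  88  87  93 101  57  58  59 102  87  91  96  97  94
  92  92  92  93  93  89  95 104 147 175 175 174 174 174 165  91 108 135
 150 151 151 151 151 160 161 110 111 111 110 109 109 109 106 106 106 103
 103]
trough diff by 15 rows [ 0  2  0  0  0  4 15  7  1 14  3  0  5  4  0  0  0  0]
dish changed px 126 2.5
```

Request:
carry_out(steps=[[-1,0,-0.00026,-0.00102,-0.01745,0,0],[-1,0,0,0,0,0,0],[-1,0,0,0,0,0,0],[-1,0,0,0,0,0,0]])

```text
clock: 19.68
tcp_pos: [0.6508, -0.016, 0.1291]
orientation: [0.21, 0.782, 0.567, 0.153]
wrist_force: [-0.7, -0.0, -2.0]
finger_gap: 0.0238
```

```bash
python3 t.py
```

```text
19.68 tilt 30.1 lip [ 0.6097 -0.0025  0.0874] F [-0.71 -0.   -2.02]
trough [ 88  88  88  88  88  88  87 101  97  57  58  59 101  89  92  98  96  94
  92  92  93  93  92  90 108 147 154 174 175 175 174 172 163  93 117 142
 151 151 152 151 152 162 130 110 111 110 110 109 109 109 106 106 106 104
 103]
trough diff by 15 rows [ 1  2  0  0  0 10  7  1  6 11  2  0  9  1  0  0  0  0]
dish changed px 156 2.9
```

Request:
carry_out(steps=[[-1,0,-0.00026,-0.00102,-0.01745,0,0],[-1,0,0,0,0,0,0],[-1,0,0,0,0,0,0],[-1,0,0,0,0,0,0]])

```text
clock: 20.23
tcp_pos: [0.6501, -0.0157, 0.1298]
orientation: [0.216, 0.78, 0.566, 0.158]
wrist_force: [-0.9, -0.1, -2.7]
finger_gap: 0.0239
```

```bash
python3 t.py
```

```text
20.23 tilt 31.1 lip [ 0.6097 -0.0025  0.0874] F [-0.86 -0.07 -2.7 ]
trough [ 88  88  89  88  88  88  87 101  60  58  58  59  86  90  94  98  95  93
  92  92  93  93  91  98 108 152 170 176 175 174 174 160 108 101 128 147
 152 151 152 152 157 160 111 110 111 111 111 109 109 109 106 107 107 104
 104]
trough diff by 15 rows [ 2  1  0  0  0  6 13  2 14  8  1  0 10  0  0  0  0  0]
dish changed px 144 2.8
```

Request:
carry_out(steps=[[-1,0,-0.00026,-0.00102,-0.01745,0,0],[-1,0,0,0,0,0,0],[-1,0,0,0,0,0,0],[-1,0,0,0,0,0,0]])

```text
clock: 20.78
tcp_pos: [0.6493, -0.0155, 0.1305]
orientation: [0.223, 0.778, 0.564, 0.163]
wrist_force: [-0.9, 0.3, -1.8]
finger_gap: 0.0239
```

```bash
python3 t.py;  python3 -c "
import cv2,glob
f=sorted(glob.glob('pics/t*.png'))[-2:];print(f)
cv2.imwrite('pics/v2.png',cv2.hconcat([cv2.imread(x)[:,120:520] for x in f]))"
```

```text
20.77 tilt 32.1 lip [ 0.6097 -0.0025  0.0874] F [-0.89  0.28 -1.82]
trough [ 88  88  89  88  88  88  97 102  57  58  59  60  88  91  97  96  94  93
  93  93  93  93  89 107 145 157 176 176 175 175 174 157  94 113 140 152
 152 152 153 153 162 139 112 111 111 111 111 110 110 109 107 107 107 104
 104]
trough diff by 15 rows [ 3  1  0  0  1 13  6  0 15  9  1  2 10  0  0  0  0  0]
dish changed px 155 2.8
['pics/t20.23.png', 'pics/t20.77.png']
```

View pics/v2.png

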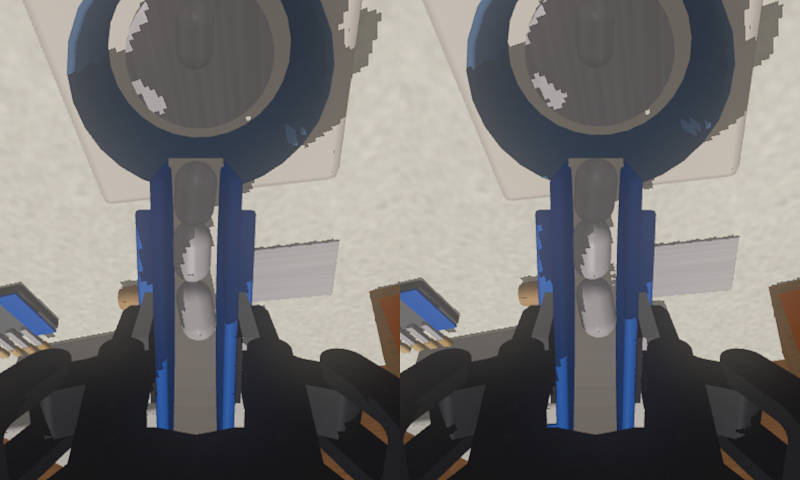

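Ingot 1 lies in the dish at about (195,35) and ingot 2's front is at the lip (row 158). Three remain in the cup.

Request:
carry_out(steps=[[-1,0,-0.00026,-0.00102,-0.01745,0,0],[-1,0,0,0,0,0,0],[-1,0,0,0,0,0,0],[-1,0,0,0,0,0,0]])

```text
clock: 21.32
tcp_pos: [0.6486, -0.0153, 0.1312]
orientation: [0.23, 0.776, 0.563, 0.168]
wrist_force: [0.1, 0.7, -1.4]
finger_gap: 0.0238
```

```bash
python3 t.py
```

```text
21.32 tilt 33.09 lip [ 0.6096 -0.0025  0.0873] F [ 0.07  0.73 -1.43]
trough [ 89  88  89  88  88  87 101  80  58  58  59  88  92  96  97  95  93  93
  93  93  93  90  97 124 141 175 175 175 174 173 166  93 111 140 152 153
 153 154 154 163 146 112 112 111 112 111 111 110 110 110 107 108 108 105
 104]
trough diff by 15 rows [11  2  1  0  3 14  9  1 30 16  1  5 16  0  0  0  0  0]
dish changed px 145 2.8
```

Request:
carry_out(steps=[[-1,0,-0.00026,-0.00102,-0.01745,0,0],[-1,0,0,0,0,0,0],[-1,0,0,0,0,0,0],[-1,0,0,0,0,0,0]])

```text
clock: 21.88
tcp_pos: [0.6479, -0.0151, 0.132]
orientation: [0.237, 0.774, 0.561, 0.173]
wrist_force: [0.3, 0.3, -1.2]
finger_gap: 0.0233
```

```bash
python3 t.py
```

```text
21.88 tilt 34.1 lip [ 0.6097 -0.0025  0.0874] F [ 0.29  0.26 -1.16]
trough [ 89  89  89  89  88  90 101  58  59  59  85  91  94  99  96  94  93  93
  94  94  93  94 118 152 164 177 176 175 174 171 135  99 125 147 153 154
 154 155 158 165 110 113 112 111 112 112 112 111 110 110 108 108 108 105
 105]
trough diff by 15 rows [ 6  1  0  0  7 19  2  2 19  5  0 10  3  0  0  0  0  0]
dish changed px 157 2.8
```

Request:
carry_out(steps=[[-1,0,-0.00026,-0.00102,-0.01745,0,0],[-1,0,0,0,0,0,0],[-1,0,0,0,0,0,0],[-1,0,0,0,0,0,0]])

```text
clock: 22.42
tcp_pos: [0.6472, -0.0148, 0.1328]
orientation: [0.243, 0.772, 0.56, 0.178]
wrist_force: [0.1, 0.0, -1.8]
finger_gap: 0.0242
```

```bash
python3 t.py
```

```text
22.43 tilt 35.11 lip [ 0.6098 -0.0025  0.0874] F [ 0.07  0.01 -1.82]
trough [ 89  89  89  89  88  89  89  75  65  61  61  62 105 100  94  96 101  99
  96  94  95  95 106 146 113 117 140 159 179 179 175 171 167 170 176 171
 170 169 120 112 111 113 113 112 112 112 112 111 111 111 108 108 108 105
 105]
trough diff by 15 rows [18  3  4  1  7 33 26  6 58 22 20 35  0  0  0  0  0  0]
dish changed px 176 3.2
```

Ingot 2 left at about 35°, so I'm tilting back now and rising.

Request:
carry_out(steps=[[-1,0,0.00103,0.0011,0.0875,0,0],[-1,0,0.00103,0.0011,0.0875,0,0],[-1,0,0.00103,0.0011,0.0875,0,0],[-1,0,0.00103,0.0011,0.0875,0,0],[-1,0,0.00103,0.0011,0.0875,0,0],[-1,0,0.00103,0.0011,0.0875,0,0],[-1,0,0.00103,0.0011,0.0875,0,0],[-1,0,0,-0.01,0,0,0],[-1,0,0,-0.01,0,0,0],[-1,0,0,0,0,0,0]])

```text
clock: 23.72
tcp_pos: [0.6564, -0.0175, 0.15]
orientation: [0.001, 0.809, 0.587, 0.002]
wrist_force: [0.1, -0.3, -2.1]
finger_gap: 0.0238
```

```bash
python3 t.py; python3 - <<'E'
from h import *
import glob
s,p,R=state();y=np.radians(-18)
print(p,(R.inv()*RC(y)).as_rotvec())
plan([.5314,.329,.145],RC(y),1)
c=cam('scene'); k=cam('wrist');im=np.vstack([c['color'][150:390,250:650-80],]) 
a=cv2.resize(c['color'][200:340,150:430],(560,280));b=cv2.resize(k['color'],(400,300))
o=np.zeros((580,560,3),np.uint8);o[:280]=a;o[280:,:400]=b
cv2.imwrite('pics/v3.png',o[...,::-1])
E
```

```text
23.73 tilt 0.23 lip [0.601  0.0005 0.1354] F [ 0.14 -0.32 -2.09]
trough [100  97  91  94  94  94  94  92  88  98  95  94 102 100  93  88  91  94
  92  89  87  87  86  86  84  86  88  90  87  86  86  86  87  86  93 103
 103 102 104 104 103 105 105 104 105 105 105 104 103 104 101 132 106  99
  99]
trough diff by 15 rows [18  5  7  6 16 38 53 81 80 75 52 11  7  7  7  6 17  6]
dish changed px 2795 60.9
[ 0.656  -0.0175  0.1494] [ 0.0029 -0.0027 -0.0008]
1 rows d [ 0.2908 -0.2258  0.0045] w [ 0.0029 -0.0027 -0.0008]
```

View pics/v3.png

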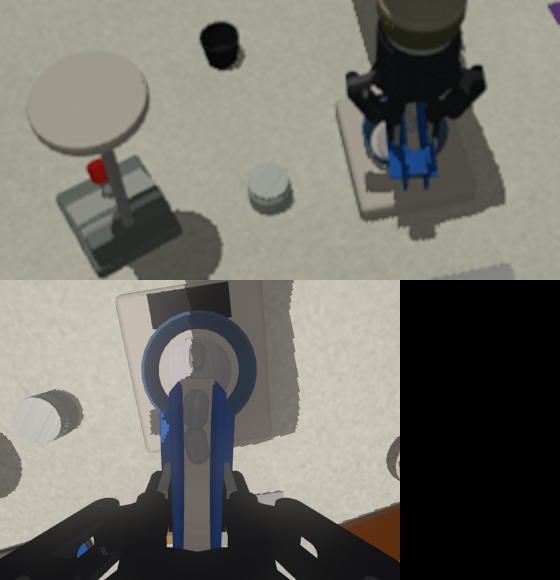

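The picture shows two ingots in the cup, which is level, and at least one in the dish beside the lip. The knob is still out. Moving back to the pad.

Request:
carry_out(steps=[[-1,0.0072,-0.0056,0,0.0029,-0.0027,-0.0008],[-1,0.0144,-0.0112,0,0,0,0],[-1,0.0216,-0.0168,0,0,0,0],[-1,0.024,-0.0187,0,0,0,0],[-1,0.024,-0.0187,0,0,0,0],[-1,0.024,-0.0187,0,0,0,0],[-1,0.024,-0.0187,0,0,0,0],[-1,0.024,-0.0187,0,0,0,0],[-1,0.024,-0.0187,0,0,0,0],[-1,0.024,-0.0187,0,0,0,0],[-1,0.024,-0.0187,0,0,0,0],[-1,0.024,-0.0187,0,0,0,0],[-1,0.0168,-0.0131,0,0,0,0],[-1,0.0096,-0.0074,0,0,0,0],[-1,0.0048,-0.0037,0,0,0,0],[-1,0,0,0,0,0,0],[-1,0,0,0,0,0,0]])

```text
clock: 26.0
tcp_pos: [0.531, 0.3277, 0.1484]
orientation: [-0.001, 0.809, 0.587, -0.001]
wrist_force: [-0.4, -0.0, -2.0]
finger_gap: 0.0236
```

```bash
python3 - <<'E'
from h import *
s,p,R=state();print(p,(R.inv()*RC(np.radians(-18))).as_rotvec())
plan([.5314,.329,.0394],RC(np.radians(-18)),6)
k=cam('side');c=cam('scene');cv2.imwrite('pics/d.png',np.hstack([cv2.resize(k['color'][205:265,245:335],(400,267),interpolation=cv2.INTER_CUBIC),cv2.resize(c['color'][235:295,310:400],(400,267),interpolation=cv2.INTER_CUBIC)])[...,::-1])
E
```

```text
[0.531  0.3277 0.1484] [-0.0029  0.0007 -0.0015]
6 rows d [0.0002 0.     0.0182] w [-0.0005  0.0001 -0.0003]
```

View pics/d.png

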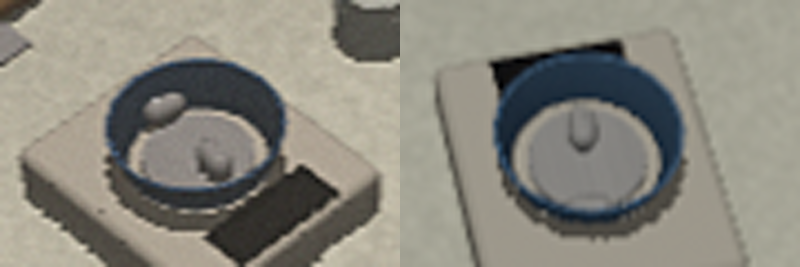

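Both ingots are in the dish: in the side view one is at the centre (212,158) and the other leans at the far wall (165,108). I'll check the second one's position while setting the cup down.

Request:
carry_out(steps=[[-1,0.0002,0,0.0185,-0.0005,0,-0.0003],[-1,0.0002,0,0.0185,-0.0005,0,-0.0003],[-1,0.0002,0,0.0185,-0.0005,0,-0.0003],[-1,0.0002,0,0.0185,-0.0005,0,-0.0003],[-1,0.0002,0,0.018,-0.0005,0,-0.0003],[-1,0.0002,0,0.01,-0.0005,0,-0.0003],[-1,0,0,0.006,0,0,0],[-1,0,0,0,0,0,0],[-1,0,0,0,0,0,0]])

```text
clock: 27.22
tcp_pos: [0.5314, 0.3298, 0.0412]
orientation: [0.0, 0.809, 0.588, 0.0]
wrist_force: [0.5, -0.8, -1.7]
finger_gap: 0.0241
```

```bash
python3 - <<'E'
from h import *
s,p,R=state();print(p,s['wrist_force'],s['finger_gap'],(R.inv()*RC(np.radians(-18))).as_rotvec())
k=cam('side');c=cam('scene');f=90/400
# dish centre at floor from both views: floor ellipse centres
print('rim',onz(k,245+196*f,205+132*f,.058),onz(c,310+(588-400)*f,235+133*f,.058))
for z in(.045,.05,.055,.06): print(z,onz(k,245+165*f,205+108*f,z), 'ctr ingot',onz(k,245+213*f,205+160*f,z),onz(c,310+183*f,235+128*f,z))
E
```

```text
[0.5314 0.3298 0.0412] [ 0.489 -0.773 -1.713] 0.024068596960267002 [ 0.0009 -0.0004  0.0013]
rim [0.5965 0.0068 0.058 ] [0.6028 0.0012 0.058 ]
0.045 [ 0.6287 -0.0069  0.045 ] ctr ingot [0.585  0.0083 0.045 ] [0.5914 0.0039 0.045 ]
0.05 [ 0.6255 -0.0033  0.05  ] ctr ingot [0.5821 0.0118 0.05  ] [0.5944 0.0024 0.05  ]
0.055 [0.6223 0.0003 0.055 ] ctr ingot [0.5791 0.0154 0.055 ] [0.5974 0.0009 0.055 ]
0.06 [0.6191 0.0039 0.06  ] ctr ingot [0.5761 0.0189 0.06  ] [ 0.6004 -0.0005  0.06  ]
```

Both ingots are well within 42 mm of the dish middle. I'll lower the last 2.5 mm, release and rise.

Request:
carry_out(steps=[[-1,0,0,0.0015,0,0,0],[-1,0,0,0.0012,0,0,0],[-1,0,0,0,0,0,0],[-0.2,0,0,0,0,0,0],[0,0,0,0,0,0,0],[0.3,0,0,0,0,0,0],[0.3,0,0,0,0,0,0],[0.3,0,0,-0.01,0,0,0],[0.3,0,0,-0.03,0,0,0],[0.3,0,0,-0.04,0,0,0],[0.3,0,0,-0.05,0,0,0],[0.3,0,0,-0.05,0,0,0],[0.3,0,0,0,0,0,0]])

```text
clock: 28.95
tcp_pos: [0.5334, 0.3308, 0.2239]
orientation: [0.001, 0.809, 0.588, 0.005]
wrist_force: [0.6, -0.2, 0.5]
finger_gap: 0.0549
```

```bash
python3 - <<'E'
from h import *
s,p,R=state();print(s['clock'],p,s['wrist_force'],s['finger_gap'])
c=cam('wrist');k=cam('side');S=cam('scene')
o=np.zeros((560,800,3),np.uint8);o[:300,:400]=cv2.resize(c['color'],(400,300));o[:300,400:]=cv2.resize(k['color'][305:415,150:280],(400,300));o[300:500,:400]=cv2.resize(S['color'][170:270,400:600],(400,200));o[300:,400:]=cv2.resize(S['color'][215:340,160:330],(400,260))
cv2.imwrite('pics/r.png',o[...,::-1])
a=plan([.47,-.15,.25],RL,14)
# fully-out head centre + 50mm; push with shut fingers: tip 19 mm ahead of TCP
K=K0+.004*LY
plan(K+(.014+.011+.019+.05)*n,RL,5,*a)
E
```

```text
28.95 [0.5334 0.3308 0.2239] [ 0.5623 -0.1881  0.4622] 0.05493235265774869
14 rows d [-0.0347 -0.0016 -0.004 ] w [-0.0425  0.0124 -0.0393]
5 rows d [-0.037  -0.0153  0.0151] w [0. 0. 0.]
```

View pics/r.png

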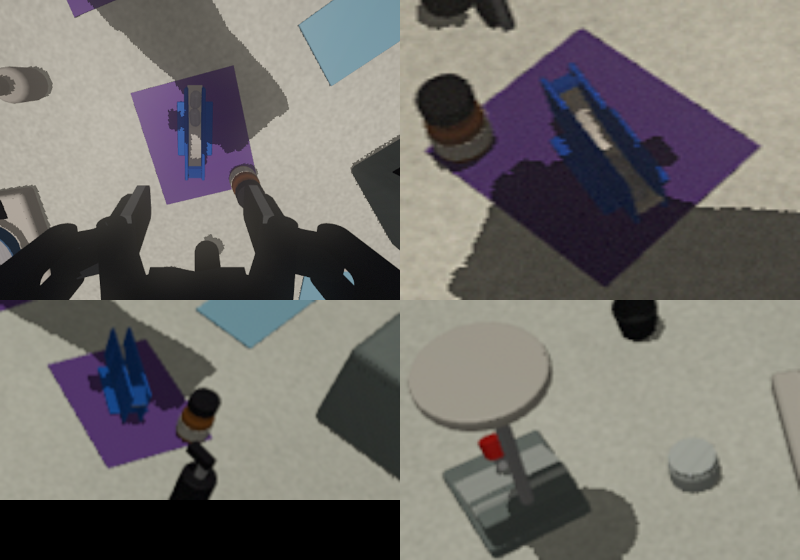

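The cup stands upright on the pad, the amber jar hasn't moved, and the knob is still out. Now to the knob with the fingers shut.

Request:
carry_out(steps=[[0,-0.0347,-0.0016,-0.004,-0.0425,0.0124,-0.0393],[-1,-0.0347,-0.0016,-0.004,-0.0425,0.0124,-0.0393],[-1,-0.0347,-0.0016,-0.004,-0.0425,0.0124,-0.0393],[-1,-0.0347,-0.0016,-0.004,-0.0425,0.0124,-0.0393],[-1,-0.0347,-0.0016,-0.004,-0.0425,0.0124,-0.0393],[-1,-0.0347,-0.0016,-0.004,-0.0425,0.0124,-0.0393],[-1,-0.0347,-0.0016,-0.004,-0.0425,0.0124,-0.0393],[-1,-0.0347,-0.0016,-0.004,-0.0425,0.0124,-0.0393],[-1,-0.0347,-0.0016,-0.004,-0.0425,0.0124,-0.0393],[-1,-0.0347,-0.0016,-0.004,-0.0425,0.0124,-0.0393],[-1,-0.0347,-0.0016,-0.004,-0.0425,0.0124,-0.0393],[-1,-0.0347,-0.0016,-0.004,-0.0425,0.0124,-0.0393],[-1,-0.0347,-0.0016,-0.004,-0.0425,0.0124,-0.0393],[-1,-0.0347,-0.0016,-0.004,-0.0425,0.0124,-0.0393],[-1,-0.037,-0.0153,0.0151,0,0,0],[-1,-0.037,-0.0153,0.0151,0,0,0],[-1,-0.037,-0.0153,0.0151,0,0,0],[-1,-0.037,-0.0153,0.0151,0,0,0],[-1,-0.037,-0.0153,0.0151,0,0,0],[-1,0,0,0,0,0,0]])

```text
clock: 31.6
tcp_pos: [0.4982, -0.3344, 0.1409]
orientation: [0.182, 0.585, 0.754, 0.239]
wrist_force: [-0.8, 0.5, 0.5]
finger_gap: -0.0
```

```bash
cat > k.py <<'E'
from h import *
s,p,R=state();K=K0+.004*LY
print(round(s['clock'],2),'tool-frame vec to home head top',RL.inv().apply(K+.011*n-p),'tilt err',(R.inv()*RL).as_rotvec(),'F tool',R.inv().apply(s['wrist_force']))
c=cam('wrist');h=cv2.cvtColor(c['color'],cv2.COLOR_RGB2HSV);m=cv2.inRange(h,(0,150,60),(8,255,255));n_,l,st,ce=cv2.connectedComponentsWithStats(m);print([(ce[i],st[i]) for i in range(1,n_) if st[i][4]>50],'tcp px',proj(c,p+R.apply([0,0,.019])), 'pred', proj(c,K+.014*n))
E
python3 k.py
```

```text
31.6 tool-frame vec to home head top [0.0006 0.0018 0.08  ] tilt err [-0.0018 -0.0031 -0.0044] F tool [ 0.7266 -0.268  -0.795 ]
[(array([316.6678, 267.6905]), array([ 297,  249,   41,   38, 1147], dtype=int32))] tcp px [314.2709 314.9825] pred [315.0747 268.9283]
```

Request:
carry_out(steps=[[-1,0.001,0.0018,0.015,0,0,0],[-1,0,0,0.015,0,0,0],[-1,0,0,0.01,0,0,0],[-1,0,0,0.005,0,0,0],[-1,0,0,0.004,0,0,0],[-1,0,0,0.004,0,0,0],[-1,0,0,0.004,0,0,0],[-1,0,0,0.003,0,0,0],[-1,0,0,0,0,0,0],[-1,0,0,0,0,0,0]])

```text
clock: 32.9
tcp_pos: [0.5339, -0.3237, 0.0968]
orientation: [0.184, 0.583, 0.755, 0.238]
wrist_force: [-0.7, 0.3, 1.3]
finger_gap: 0.0
```

```bash
python3 k.py
```

```text
32.9 tool-frame vec to home head top [-0.0008 -0.0034  0.0225] tilt err [0.0006 0.0002 0.0009] F tool [ 0.4597  0.2405 -1.3867]
[] tcp px [314.241  314.9984] pred [312.2273 306.295 ]
```

Request:
carry_out(steps=[[-1,0,0,0.002,0,0,0],[-1,0,0,0.002,0,0,0],[-1,0,0,0,0,0,0]])

```text
clock: 33.33
tcp_pos: [0.5361, -0.3232, 0.0935]
orientation: [0.184, 0.583, 0.755, 0.238]
wrist_force: [-0.2, -1.3, 0.5]
finger_gap: -0.0002
```

```bash
python3 k.py
```

```text
33.33 tool-frame vec to home head top [-0.0008 -0.0034  0.0184] tilt err [0.0006 0.0003 0.0009] F tool [-1.2226 -0.1499 -0.6739]
[] tcp px [314.3064 314.9402] pred [312.2805 310.9153]
```

Request:
carry_out(steps=[[-1,0,0,0.002,0,0,0],[-1,0,0,0,0,0,0]])

```text
clock: 33.62
tcp_pos: [0.5373, -0.3229, 0.0918]
orientation: [0.184, 0.583, 0.755, 0.238]
wrist_force: [-0.5, -1.4, 1.4]
finger_gap: -0.0002
```

```bash
python3 k.py
```

```text
33.62 tool-frame vec to home head top [-0.0007 -0.0034  0.0165] tilt err [0.0006 0.0004 0.0009] F tool [-1.1993  0.166  -1.614 ]
[] tcp px [314.3039 315.0209] pred [312.3014 313.2558]
```

```bash
python3 - <<'E'
from h import *
s,p,R=state();S=cam('scene');k=cam('side');w=cam('wrist')
for q in(S,k,w):
    h=cv2.cvtColor(q['color'],cv2.COLOR_RGB2HSV);m=cv2.inRange(h,(0,150,50),(8,255,255));n_,l,st,ce=cv2.connectedComponentsWithStats(m);print([(ce[i],st[i]) for i in range(1,n_) if st[i][4]>5])
print('tip scene',proj(S,p+R.apply([0,0,.019])))
o=np.zeros((300,800,3),np.uint8);o[:,:400]=cv2.resize(w['color'],(400,300));o[:,400:]=cv2.resize(S['color'][250:340,150:270],(400,300),interpolation=cv2.INTER_CUBIC)
cv2.imwrite('pics/k.png',o[...,::-1])
E
```

```text
[(array([200.6825, 291.9841]), array([196, 288,  10,   9,  63], dtype=int32))]
[(array([376.9167, 164.5833]), array([376, 162,   3,   6,  12], dtype=int32))]
[]
tip scene [201.0533 286.9762]
```

View pics/k.png

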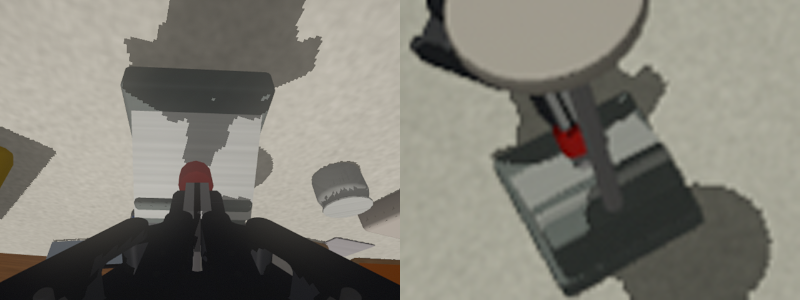

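The knob is nearly home: in the scene its lower edge is at row ~296, against 297.5 at home and 291.5 out. The fingertips are on its top, so I'll push on until the stop shows as force.

Request:
carry_out(steps=[[-1,0,0,0.002,0,0,0],[-1,0,0,0.001,0,0,0],[-1,0,0,0,0,0,0]])

```text
clock: 34.2
tcp_pos: [0.538, -0.3228, 0.091]
orientation: [0.185, 0.583, 0.754, 0.238]
wrist_force: [-16.2, 0.1, 17.9]
finger_gap: 0.0002
```

```bash
python3 k.py
```

```text
34.2 tool-frame vec to home head top [-0.0006 -0.0035  0.0153] tilt err [ 0.0007  0.0014 -0.0004] F tool [  4.1798  -2.5397 -23.5981]
[] tcp px [314.289  314.9005] pred [312.7099 314.2038]
```

Request:
carry_out(steps=[[-1,0,0,0.002,0,0,0],[-1,0,0,0,0,0,0]])

```text
clock: 34.5
tcp_pos: [0.5384, -0.3229, 0.0908]
orientation: [0.185, 0.584, 0.754, 0.238]
wrist_force: [-29.2, 1.5, 31.4]
finger_gap: 0.0002
```

```bash
python3 k.py
```

```text
34.5 tool-frame vec to home head top [-0.0004 -0.0037  0.015 ] tilt err [ 0.0009  0.0023 -0.0015] F tool [  8.6731  -4.8032 -41.7889]
[] tcp px [314.3028 314.9028] pred [313.1036 314.3301]
```

The stop is firm: 24 N, then 42 N with no further travel. Backing off straight along the axis to a clear pose and checking.

Request:
carry_out(steps=[[-1,0,0,-0.005,0,0,0],[-1,0,0,-0.02,0,0,0],[-1,0,0,-0.03,0,0,0],[-1,0,0,-0.04,0,0,0],[-1,0.046,0.019,-0.02,0,0,0],[-1,0.046,0.019,-0.02,0,0,0],[-1,0,0,0,0,0,0],[-1,0,0,0,0,0,0],[-1,0,0,0,0,0,0]])

```text
clock: 35.67
tcp_pos: [0.4718, -0.2452, 0.219]
orientation: [0.184, 0.583, 0.755, 0.238]
wrist_force: [0.4, 0.4, -0.1]
finger_gap: -0.0002
```

```bash
python3 - <<'E'
from h import *
s,p,R=state();print(s['clock'],p,s['wrist_force'],abs(s['qvel']).max())
a,b=cam('scene'),cam('side');ob=[]
for q in(a,b):
    h=cv2.cvtColor(q['color'],cv2.COLOR_RGB2HSV);m=cv2.inRange(h,(0,150,80),(8,255,255));n_,l,st,ce=cv2.connectedComponentsWithStats(m);i=1+np.argmax(st[1:,4]);print(ce[i],st[i]);ob.append((q,*ce[i]))
X,r=tri(*ob);print('knob',X,r,'travel from start along n',(X-K0)@n)
o=np.zeros((600,800,3),np.uint8);o[:300,:400]=cv2.resize(a['color'],(400,300));o[:300,400:]=cv2.resize(b['color'],(400,300))
o[300:,:400]=cv2.resize(b['color'][305:415,150:280],(400,300),interpolation=cv2.INTER_CUBIC);o[300:,400:]=cv2.resize(b['color'][200:270,240:340],(400,300),interpolation=cv2.INTER_CUBIC)
cv2.imwrite('pics/f.png',o[...,::-1])
E
```

```text
35.675 [ 0.4718 -0.2452  0.219 ] [ 0.409   0.3796 -0.1339] 0.00696960217735468
[200.6296 291.0864] [196 285  10  13  81]
[380.6098 163.0976] [376 160   9   7  41]
knob [ 0.5511 -0.324   0.0673] [np.float64(0.00036576865998095654), np.float64(0.00036576865998080046)] travel from start along n -0.00011987698566621988
```

```bash
python3 -c "
from workcell import env
print(env.hand_in())"
```

```text
the job is handed in; nothing more can be done
None
```

I pulled the knob out, tipped two ingots into the dish, put the cup back on the pad and pushed the knob home. The job was handed in at about 36 s of the 72 s; no verdict was reported.

**Checks that agreed:**
- **Knob out:** it moved 14.5 mm to its hard stop (28 N), and pictures showed it still out when the cup was released.
- **Tipping:** ingot 1 left at about 27° and ingot 2 at about 35°. Afterwards the wrist camera showed two ingots in the cup and the side camera showed two in the dish. The one against the dish wall was about 30 mm from the middle.
- **Cup:** pictures after release showed it upright on the pad, with the amber jar still in place.
- **Knob home:** the final two-view measurement put it within 0.1 mm of its starting position, and the wrist force was near zero after I backed away.

**Checks that disagreed or were missed:**
- The final overview picture was refused because the 12-picture limit was reached. The cup and the amber jar were last seen after the release and the dish just before it. The other bystanders were only seen in passing and never measured again.
- The first camera estimate of the cup differed by 8 mm between views, and the wrist view put the knob about 5 mm off its first position. I corrected both from the wrist camera.
- While I pushed the knob, almost no force showed until the stop, although about 4 N of friction was expected. The force then rose to 42 N at the fingertips. The task's 40 N limit is stated for the arm or gripper body, and I read it as not covering the fingers.

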